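# Swap the ore stone and its weights between the pans of a balance

### The arm

A 6-joint arm with a two-finger parallel gripper is mounted at the origin on a cart in front of the work surface, level with it; the furniture and walls round the work are solid. World frame = base frame: x ahead of the robot, y to its left, z up, the work surface at z = 0. Lengths are in m, angles in degrees, forces in N, time in s.
With the tool pointing down it reaches from about 0.4 to 0.825 m from the base axis. Payload 7 kg.
Tool frame: the origin (TCP) lies on the centre line of the jaws, within the pads' length; the fingertips stand 14 mm ahead of it and the grasp point (between the pads) lies 5 mm behind it; z points along the fingers, y is the line along which they close (so a half turn about z gives the same grasp; the last joint's range is limited). The gripper opens to 88 mm and grips with 3 to 60 N. Pads are 19 mm wide; open, the fingers measure 130 mm over their backs; the gripper's body (78 mm by 193 mm) begins 47 mm behind the grasp point.
Start: joints at [-52.019, 20.546, 0.682, 0, -70.136, -16.507], TCP at [0.247, -0.628, 0.241] pointing down, gripper open.
Joint ranges: [-176.03, 176.03], [-82.01, 121.73], [-58.28, 71.71], [-173.87, 95.51], [-174.79, -0.11], [-173.66, 173.66]. Speed limits (degrees/s): [136.94, 136.94, 172.46, 180, 180, 180].

### API

Orientations are given as [roll, pitch, yaw] about the fixed x, y, z axes, in that order (R = Rz(yaw) Ry(pitch) Rx(roll)).
In Python, from plant import r gives the robot as it stands.
- The arm moves only by the tool send_rows, never from a script. Its argument "steps" is a list of rows, each an object with "dp": the shift along the tool's x, y, z in mm, a list of three; "roll": the turn about the tool's z in rad; "jaw": the opening in per cent of the stroke, from 0 (shut) to 100 (fully open). In form: [{"dp": [tx, ty, tz], "roll": roll, "jaw": jaw}, ...]. A call has 1 to 5 rows; each row is the pose to reach, as a shift and turn from the pose commanded when the call began, along the tool's axes at that moment; what a row does not reach only later rows make up. A row lasts 1/8 s, in which the tool goes at most 62.5 mm and 10.7 degrees, less where a joint would pass 70% of its speed; a pose out of reach is approached as far as the arm can. A call with a gripper value outside its range is refused whole. The fingers move at their own pace and stop on an object; "newtons" is the grip in N (left out, the last holds). Time passes only in rows, so rows that repeat a pose let the fingers close. It gives the time, the measured TCP pose, the force, the opening and the grip force at its end, in the units of the state.
- r.get_state(): the state, without advancing time (a new reading comes with each control period).
- r.capture(name): name is "scene" or "side" or "wrist"; returns a dict with "image" (400x640x3 uint8, blue, green, red), "K" (3x3 intrinsics, pixels), "rvec" (rotation vector, rad) and "tvec" (3), from world to camera coordinates, as OpenCV has them. Camera axes: x right, y down, z forward; pixel columns grow to the right and rows downward; lengths in m; the calibration is good to about 2 mm. A picture is of the moment at which its call begins. There is no depth.
- r.close_job(): hands the job in; it is judged then, once.
The state is a dict: "time_s": time; "joints": joint angles; "qd": joint speeds; "joint_torque": joint torques, N m; "tcp_pos": TCP position; "eef_rot": TCP orientation; "contact_force": force on the tool from outside, world axes, zero at the start; "moment": the same for the moment, N m; "gripper_width": finger opening in m; "gripper_force": force on a finger pad.
Only numpy, scipy, OpenCV 4.12 (cv2) and the standard library are available. Lean on these libraries where they do the work, as an engineer would, in place of code of your own. Each camera call takes 0.05 s, during which the arm holds its last target. There are 200 camera calls.

### The job

To check the balance for unequal arms, swap the loads of its two pans: the ore stone must finish in the middle of the pan where the weights stand now, and all three brass weights standing, near the middle, on the pan where the stone lies now, so that the beam comes level again. Lay the stone aside on the grey sorting pad while you carry the weights across. Do not shift or knock over the open jar of findings.

Things in the scene. Friction and masses are not known exactly. Their poses are not given: they have to be found in the camera images.
- ore_stone_centre (a point): rough brown ore stone, a flattened lump 38 x 56 x 30 mm, 170 g (as much as the three weights together); the point is its centre, 15 mm above its underside; x is its narrow way (38 mm, the way to grip it), y its long way (56 mm), z up. It starts in the middle of one pan, either of the two
- weight_100_centre (a point): 100 g brass weight, the largest of the three loose ones: an upright cylinder 22 mm across and 29 mm high (grip this), with a narrower neck and knob on top, 46 mm high in all; the point is on its axis half-way up, 23 mm above its underside, z up. It stands in the middle of a pan, either of the two (the 200 g and 10 g weights in the wooden stand on the bench are fixed and not part of the load)
- weight_50_centre (a point): 50 g brass weight, the middle of the three loose ones: an upright cylinder 18 mm across and 22 mm high (grip this), with a narrower neck and knob on top, 37 mm high in all; the point is on its axis half-way up, 18.5 mm above its underside, z up. It stands on the same pan, about 40 mm from the 100 g weight
- weight_20_centre (a point): 20 g brass weight, the smallest of the three loose ones: an upright cylinder 14 mm across and 15 mm high (grip this), with a narrower neck and knob on top, 28 mm high in all; the point is on its axis half-way up, 14 mm above its underside, z up. It stands on the same pan, about 40 mm from the 100 g weight, across from the 50 g weight
- pan_left_middle (a point): left pan (+y side) of the balance: round steel plate, flat floor of 55 mm radius, rim 122 mm across and 5 mm above the floor. The point is the middle of the floor's upper face; x, y are the balance's own (y points from right pan to left pan, 180 mm between centres), z up. It stays horizontal, sinks or rises up to 6 mm as the beam tips, giving way easily to its stop; level, the floor is 99 mm above the bench
- pan_right_middle (a point): the other pan, on the right as seen from the robot (-y side), alike in everything
- beam (a joint): tilt of the balance beam in rad: 0 is level, positive when the left pan is up and the right pan is down, stops at about -0.07 and 0.07; a difference of 20 g tips it to the stop, equal loads bring it back level
- pad_middle (a point): grey stone-sorting pad on the bench, 80 x 90 mm (x, y), 3 mm thick, fixed and empty at the start; the point is the centre of its upper surface
- findings_jar_centre (a point): open amber pill jar of findings, 40 mm across and 70 mm high, standing loose on the bench near the balance, to be left alone; the point is its centre, 35 mm up

How it is judged:
By the outcome, as a careful person would: the job done as asked, in the order asked, and still so for the second after the job is handed in, with the robot touching nothing.
It also fails if it takes over 112 s, if anything falls off the work surface, if the arm or the gripper's body presses on something with over 40 N, if the wrist force passes 120 N, or if a joint passes its speed limit or range.

## Working session

There is one attempt and no reset: what is moved stays moved. The work goes in short steps, Python scripts to look and compute and a tool call to move; the robot and the scene stay as the last step left them, time stands still between calls to the robot, and variables do not carry over. Pictures are saved under pics/ and viewed, at most 14 in all, crops included, and the job is handed in when it is done.

Besides the shell and the picture viewer there is one more tool, called after "Emit:" by a JSON object that holds its "name" and its "arguments". send_rows: Moves the arm, as the interface text tells. Its arguments: {"type":"object","properties":{"steps":{"type":"array","items":{"type":"object","properties":{"dp":{"type":"array","items":{"type":"number"}},"roll":{"type":"number"},"jaw":{"type":"number"}}}},"newtons":{"type":"number"}},"required":["steps"]}

```bash
mkdir -p pics; ls
python3 - <<'E'
from plant import r
import cv2
s=r.get_state(); print({k:s[k] for k in('time_s','tcp_pos','eef_rot','gripper_width','contact_force')})
for n in('scene','side'):
    c=r.capture(n); cv2.imwrite(f'pics/{n}0.png',c['image']); print(n,c['K'],c['rvec'],c['tvec'])
E
```

```text
pics
{'time_s': 0.0, 'tcp_pos': array([ 0.24689818, -0.62769133,  0.23960119]), 'eef_rot': array([ 1.79901491e+02, -7.67630054e-03, -1.58531880e+02]), 'gripper_width': 0.08777434699038317, 'contact_force': array([-0.02692548,  0.159527  , -0.52012874])}
scene [[428.91513023   0.         324.53787826]
 [  0.         428.91513023 203.07579988]
 [  0.           0.           1.        ]] [ 1.92037853 -0.87615986  0.54670959] [-0.38987625  0.26623513  0.62952782]
side [[440.03209998   0.         322.2332381 ]
 [  0.         440.03209998 200.29264176]
 [  0.           0.           1.        ]] [ 1.94900235 -0.40717318  0.24684954] [-0.52877589  0.15846983  1.08390176]
```

View pics/scene0.png

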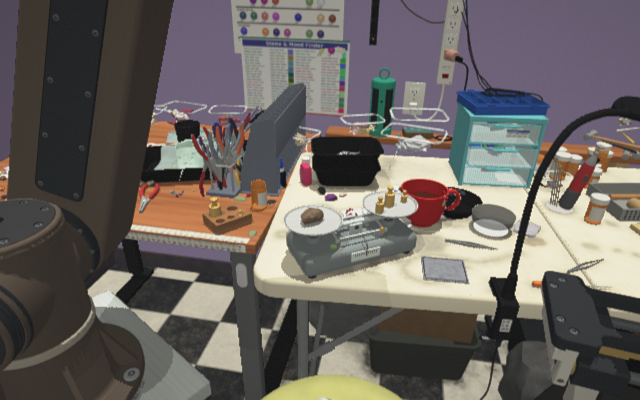

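View pics/side0.png

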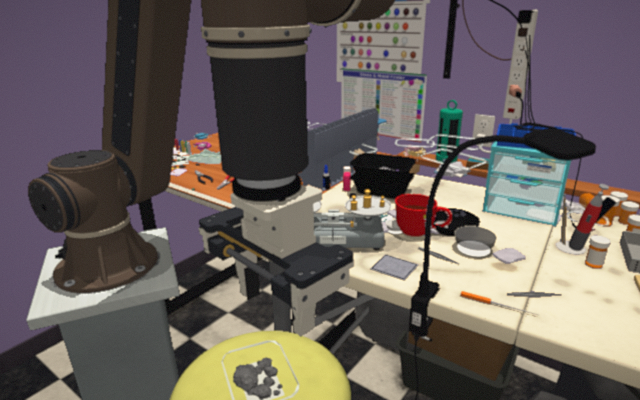

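The scene view shows the stone on the left pan at about (312,215), the weights on the right pan at (390,205), the pad at (443,270), and a lamp between the gripper and the balance. I'll enlarge the balance area.

```bash
cat > h.py <<'E'
import numpy as np, cv2
from plant import r
def ray(c,u,v):
    R,_=cv2.Rodrigues(np.array(c['rvec'],float)); t=np.array(c['tvec'],float).ravel()
    p=cv2.undistortPoints(np.array([[[u,v]]],float),c['K'],None)[0,0]
    return -R.T@t, R.T@np.array([p[0],p[1],1])
def onz(c,u,v,z):
    o,d=ray(c,u,v); return o+d*(z-o[2])/d[2]
def px(c,P): return cv2.projectPoints(np.array(P,float).reshape(-1,3),np.array(c['rvec'],float),np.array(c['tvec'],float),c['K'],None)[0].reshape(-1,2)
def tri(a,pa,b,pb):
    o1,d1=ray(a,*pa);o2,d2=ray(b,*pb)
    A=np.c_[d1,-d2]; k=np.linalg.lstsq(A,o2-o1,rcond=None)[0]
    return (o1+k[0]*d1+o2+k[1]*d2)/2, np.linalg.norm(o1+k[0]*d1-o2-k[1]*d2)
def tool(st=None):
    "rotation of tool, position"
    from scipy.spatial.transform import Rotation as Ro
    st=st or r.get_state()
    return Ro.from_euler('xyz',st['eef_rot'],degrees=True).as_matrix(), np.array(st['tcp_pos'])
def crop(img,x0,y0,x1,y1,f,name):
    cv2.imwrite('pics/'+name,cv2.resize(img[y0:y1,x0:x1],None,fx=f,fy=f,interpolation=cv2.INTER_CUBIC))
E
python3 - <<'E'
from h import *
im=cv2.imread('pics/scene0.png'); crop(im,265,165,475,295,3.8,'s0c.png')
c=r.capture('scene'); s=r.capture('side')
print(ray(c,0,0)[0],ray(s,0,0)[0])
for p in [(421,260),(458,259),(468,281),(424,283)]: print(onz(c,*p,.003))
print('lamp base',onz(c,500,330,0),onz(s,421,330,0),'lamp head',tri(c,(625,108),s,(555,140)), 'pole', tri(c,(515,230),s,(428,230)))
print('jar',onz(c,258,206,0))
E
```

```text
[-0.08022255 -0.56708935  0.53959608] [ 0.12953179 -1.0657934   0.57172161]
[ 0.62936673 -0.24697603  0.003     ]
[ 0.68588108 -0.30483063  0.003     ]
[ 0.62878118 -0.35268631  0.003     ]
[ 0.56452998 -0.28974987  0.003     ]
lamp base [ 0.54148105 -0.45014817  0.        ] [ 0.56296938 -0.51394332  0.        ] lamp head (array([ 0.85335613, -0.48941728,  0.33455877]), np.float64(0.0011855178293812745)) pole (array([ 0.63697393, -0.41034532,  0.14748587]), np.float64(0.008240732126763775))
jar [0.56159406 0.19300699 0.        ]
```

View pics/s0c.png

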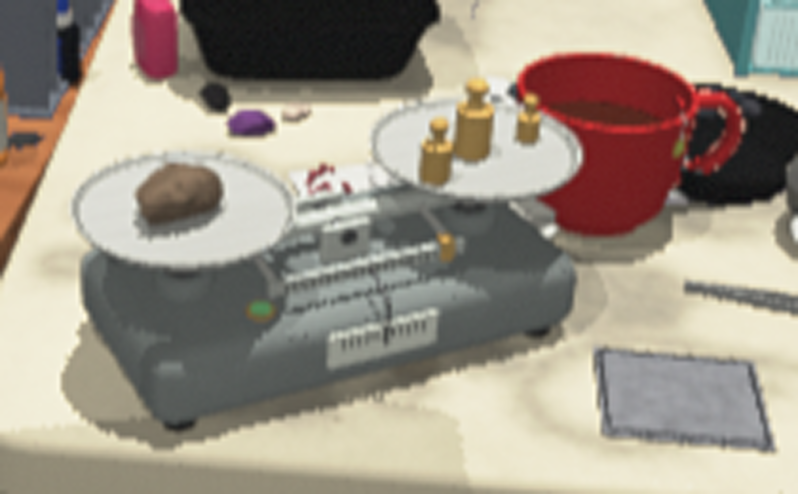

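The crop shows the stone on the left pan (crop px 180,195), the 50/100/20 g weights on the right pan (bases about (436,180), (473,155), (528,140)), a mug close behind the right pan and the pad at (683,398).

Run:
```python
from h import *
c=r.capture('scene')
f=lambda u,v,z:onz(c,265+u/3.8,165+v/3.8,z).round(4)
for n,pts,z in [('L rim',[(75,208),(293,208),(184,152),(184,268)],.104),('R rim',[(372,150),(582,150),(477,96),(477,200)],.104),
  ('pad',[(598,349),(752,362),(772,447),(605,432)],.003),('stone',[(180,193)],.114),
  ('w100',[(473,155),(478,81)],.099),('w50',[(435,181)],.099),('w20',[(527,138)],.099),('w100knob',[(477,84)],.143),('w50knob',[(439,124)],.134),('w20knob',[(531,99)],.125),('cup',[(615,232)],0)]:
    P=[f(*p,z) for p in pts]; print(n,*P, 'mean',np.mean(P,0).round(4))
Rt,p=tool(); print(Rt.round(3),p)
```

```text
L rim [ 0.4352 -0.0354  0.104 ] [ 0.512  -0.1205  0.104 ] [ 0.5195 -0.0369  0.104 ] [ 0.4299 -0.1166  0.104 ] mean [ 0.4742 -0.0773  0.104 ]
R rim [ 0.5924 -0.1137  0.104 ] [ 0.6725 -0.202   0.104 ] [ 0.6905 -0.1205  0.104 ] [ 0.5845 -0.1883  0.104 ] mean [ 0.635  -0.1561  0.104 ]
pad [ 0.6417 -0.2434  0.003 ] [ 0.6886 -0.3147  0.003 ] [ 0.6241 -0.3551  0.003 ] [ 0.577  -0.2834  0.003 ] mean [ 0.6328 -0.2992  0.003 ]
stone [ 0.4709 -0.0773  0.114 ] mean [ 0.4709 -0.0773  0.114 ]
w100 [ 0.6339 -0.1546  0.099 ] [ 0.7175 -0.1045  0.099 ] mean [ 0.6757 -0.1296  0.099 ]
w50 [ 0.5943 -0.1553  0.099 ] mean [ 0.5943 -0.1553  0.099 ]
w20 [ 0.6725 -0.1666  0.099 ] mean [ 0.6725 -0.1666  0.099 ]
w100knob [ 0.6342 -0.1524  0.143 ] mean [ 0.6342 -0.1524  0.143 ]
w50knob [ 0.5945 -0.1545  0.134 ] mean [ 0.5945 -0.1545  0.134 ]
w20knob [ 0.671  -0.1671  0.125 ] mean [ 0.671  -0.1671  0.125 ]
cup [ 0.7681 -0.1861  0.    ] mean [ 0.7681 -0.1861  0.    ]
[[-0.931 -0.366 -0.   ]
 [-0.366  0.931  0.001]
 [ 0.     0.001 -1.   ]] [ 0.24702478 -0.62795244  0.2401102 ]
```

Emit:
{"name": "send_rows", "arguments": {"steps": [{"dp": [-32, 36, -20], "roll": 0.08, "jaw": 100}, {"dp": [-64, 72, -40], "roll": 0.16, "jaw": 100}, {"dp": [-96, 108, -60], "roll": 0.24, "jaw": 100}, {"dp": [-128, 145, -60], "roll": 0.32, "jaw": 100}, {"dp": [-160, 182, -60], "roll": 0.373, "jaw": 100}]}}

```text
time_s: 0.88
tcp_pos: [0.3297, -0.3987, 0.3009]
eef_rot: [-180.0, 0.0, 180.0]
contact_force: [1.0, -0.6, -0.4]
gripper_width: 0.0875
gripper_force: 0.0
```

Run:
```python
from h import *
c=r.capture('scene'); s=r.capture('side')
# lamp pole: scene pts, side plane
R,p=tool(); print(R.round(3),p.round(4))
o1,d1=ray(s,429,190);_,d2=ray(s,425,290); n=np.cross(d1,d2)
for q in [(507,290),(510,260),(515,230),(521,200)]:
    o,d=ray(c,*q); print((o+d*(n@(o1-o))/(n@d)).round(3))
w=r.capture('wrist'); print('wrist',ray(w,320,200), p)
```

```text
[[-1.    -0.004  0.002]
 [-0.004  1.    -0.   ]
 [-0.002 -0.    -1.   ]] [ 0.3303 -0.397   0.3013]
[ 0.633 -0.426  0.018]
[ 0.636 -0.416  0.081]
[ 0.637 -0.411  0.143]
[ 0.635 -0.408  0.203]
wrist (array([ 0.25483605, -0.39737565,  0.44603237]), array([ 0.28389434,  0.00429575, -0.95886652])) [ 0.33025691 -0.39704161  0.30133679]
```

Emit:
{"name": "send_rows", "arguments": {"steps": [{"dp": [-35, 50, 0], "roll": 0, "jaw": 100}, {"dp": [-70, 100, 0], "roll": 0, "jaw": 100}, {"dp": [-105, 150, 0], "roll": 0, "jaw": 100}, {"dp": [-140, 200, 0], "roll": 0, "jaw": 100}, {"dp": [-170, 250, 0], "roll": 0, "jaw": 100}]}}

```text
time_s: 1.65
tcp_pos: [0.5, -0.1489, 0.3005]
eef_rot: [-180.0, 0.0, -179.9]
contact_force: [0.9, 0.2, -1.0]
gripper_width: 0.0876
gripper_force: 0.0
```

```bash
cat >> h.py <<'E'
import pickle
def snap(name,view):
    c=r.capture(view); cv2.imwrite(f'pics/{name}.png',c['image']); pickle.dump(c,open(f'pics/{name}.pkl','wb')); return c
def ld(name): return pickle.load(open(f'pics/{name}.pkl','rb'))
E
python3 - <<'E'
from h import *
r.get_state()
w=snap('w1','wrist'); print(tool()[1])
E
```

```text
[ 0.50297532 -0.14478557  0.3000731 ]
```

View pics/w1.png

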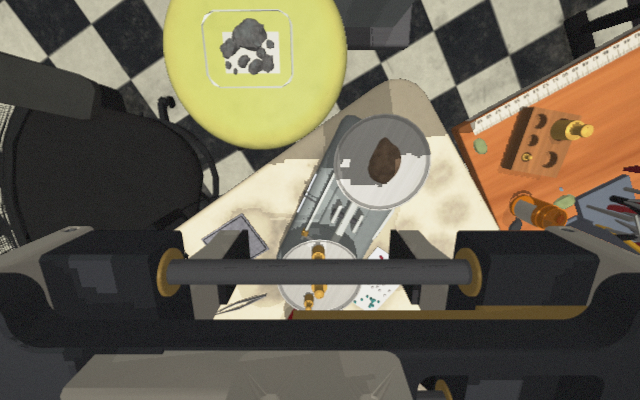

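The wrist view (image down = +x, right = +y) shows the left pan centred at about (382,161) with the stone at (384,160) lying lengthwise near the image vertical, and the weights at (319,250–300), with the jar far off at (540,210). I'll segment the stone for its yaw.

Run:
```python
from h import *
w=ld('w1'); im=w['image']
hsv=cv2.cvtColor(im,cv2.COLOR_BGR2HSV)
m=((hsv[...,1]>70)&(hsv[...,2]<150)).astype(np.uint8); roi=np.zeros_like(m); cv2.circle(roi,(382,161),38,1,-1); m&=roi
n,l,st,ce=cv2.connectedComponentsWithStats(m); k=1+np.argmax(st[1:,4]); m=(l==k).astype(np.uint8); print(st[k],ce[k])
cs=max(cv2.findContours(m,0,1)[0],key=len)
P=np.array([onz(w,*q[0],.112)[:2] for q in cs])*1000
print(cv2.minAreaRect(P.astype(np.float32)))
mom=cv2.moments(P.astype(np.float32)); a=.5*np.arctan2(2*mom['mu11'],mom['mu20']-mom['mu02']); print('long axis deg',np.degrees(a), mom['m10']/mom['m00'],mom['m01']/mom['m00'])
# pan rim
for q in [(333,161),(430,161),(382,114),(382,210)]: print(onz(w,*q,.104).round(4))
for n,q,z in [('50',(318,249),.134),('100',(319,257),.145)]: print(n,onz(w,*q,z).round(4))
crop(im,320,100,450,220,5,'w1c.png')
```

```text
[369 138  32  45 971] [384.37590113 161.49742533]
((474.4426574707031, -69.02661895751953), (35.23516082763672, 50.582096099853516), 65.90843963623047)
long axis deg -8.418287456808795 474.8117856635651 -70.0185931785873
[ 0.4749 -0.1318  0.104 ]
[ 0.4747 -0.0115  0.104 ]
[ 0.4191 -0.0746  0.104 ]
[ 0.5388 -0.0669  0.104 ]
50 [ 0.5799 -0.1503  0.134 ]
100 [ 0.5851 -0.149   0.145 ]
```

View pics/w1c.png

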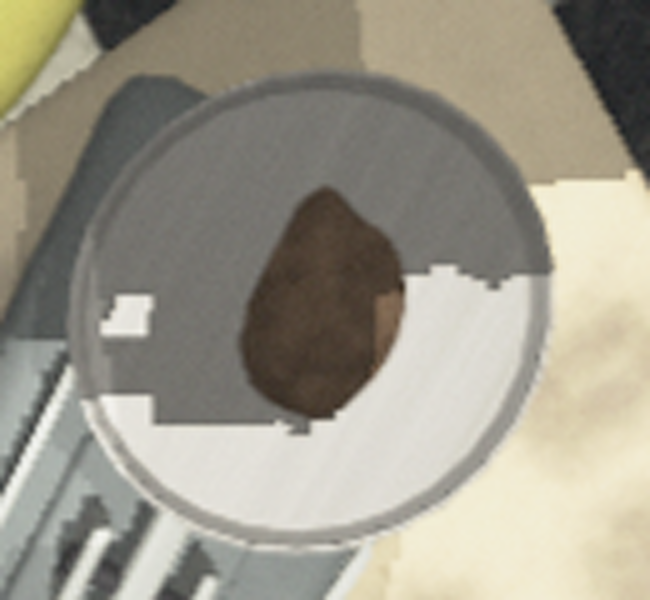

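Run:
```python
from h import *
for i in range(3): w=snap('w2','wrist')
print(tool()[1].round(4))
im=w['image']
hsv=cv2.cvtColor(im,cv2.COLOR_BGR2HSV)
m=((hsv[...,1]>70)&(hsv[...,2]<150)).astype(np.uint8); roi=np.zeros_like(m); cv2.circle(roi,(382,161),38,1,-1); m&=roi
n,l,st,ce=cv2.connectedComponentsWithStats(m); k=1+np.argmax(st[1:,4]); m=(l==k).astype(np.uint8); print(st[k],ce[k])
cs=max(cv2.findContours(m,0,1)[0],key=len)
P=np.array([onz(w,*q[0],.112)[:2] for q in cs])*1000
for a in range(40,101,6):
    d=P@[np.cos(np.radians(a)),np.sin(np.radians(a))]; print(a,np.ptp(d).round(1),(d.max()+d.min())/2,end='; ')
print(cv2.minAreaRect(P.astype(np.float32)))
# pan centre by projecting a circle & comparing gradient
g=cv2.GaussianBlur(cv2.cvtColor(im,cv2.COLOR_BGR2GRAY),(0,0),1.2).astype(np.float32); G=np.hypot(cv2.Sobel(g,5,1,0),cv2.Sobel(g,5,0,1))
th=np.linspace(0,2*np.pi,120)
from scipy.optimize import minimize
def f(c,G,w,R=.061,z=.104):
    q=px(w,np.c_[c[0]/1e3+R*np.cos(th),c[1]/1e3+R*np.sin(th),0*th+z]).astype(np.float32)
    return -cv2.remap(G,q[:,0].copy(),q[:,1].copy(),1).mean()
best=min((f((x,y),G,w),x,y) for x in range(465,486) for y in range(-85,-62)); print('wrist pan L',best)
for nm in('scene','side'):
    c=r.capture(nm); g=cv2.GaussianBlur(cv2.cvtColor(c['image'],cv2.COLOR_BGR2GRAY),(0,0),1).astype(np.float32); G2=np.hypot(cv2.Sobel(g,5,1,0),cv2.Sobel(g,5,0,1))
    print(nm,'L',min((f((x,y),G2,c),x,y) for x in range(460,490) for y in range(-90,-60)),'R',min((f((x,y),G2,c),x,y) for x in range(620,650) for y in range(-172,-140)))
```

```text
[ 0.4994 -0.1496  0.3001]
[368 138  32  46 975] [384.15487179 161.7774359 ]
40 45.1 317.4944461202959; 46 42.2 278.26687043316053; 52 40.2 236.50995481850117; 58 38.3 192.4432891031014; 64 36.2 146.21494048064204; 70 35.4 97.46329207335967; 76 35.6 47.36496068810744; 82 36.2 -2.969687823016918; 88 37.0 -53.546829606547405; 94 37.6 -103.64399763159413; 100 39.0 -152.00989408988318; ((475.0027160644531, -69.01383972167969), (36.26555633544922, 49.33229064941406), 63.48456573486328)
wrist pan L (np.float32(-101.82389), 479, -72)
scene L (np.float32(-139.96895), 476, -76) R (np.float32(-168.51836), 638, -151)
side L (np.float32(-96.677704), 473, -88) R (np.float32(-183.40283), 649, -158)
```

Emit:
{"name": "send_rows", "arguments": {"steps": [{"dp": [10, 30, 20], "roll": 0.1, "jaw": 64}, {"dp": [25, 60, 50], "roll": 0.2, "jaw": 64}, {"dp": [25, 76, 90], "roll": 0.3, "jaw": 64}, {"dp": [25, 76, 120], "roll": 0.35, "jaw": 64}, {"dp": [25, 76, 130], "roll": 0.35, "jaw": 64}]}}

```text
time_s: 2.58
tcp_pos: [0.4726, -0.0752, 0.1693]
eef_rot: [-179.9, -0.1, 160.0]
contact_force: [-0.6, -0.6, 1.0]
gripper_width: 0.0562
gripper_force: 0.0
```

Run:
```python
from h import *
r.capture('scene');c=snap('sc2','scene'); s=snap('sd2','side'); print(tool()[1].round(4),r.get_state()['eef_rot'])
a=cv2.resize(c['image'][130:260,250:410],None,fx=4,fy=4); b=cv2.resize(s['image'][150:260,260:400],(160*4,110*4))
cv2.imwrite('pics/c2.png',a)
```

```text
[ 0.474  -0.0748  0.1712] [-1.79988784e+02  2.34895516e-02  1.60037803e+02]
```

View pics/c2.png

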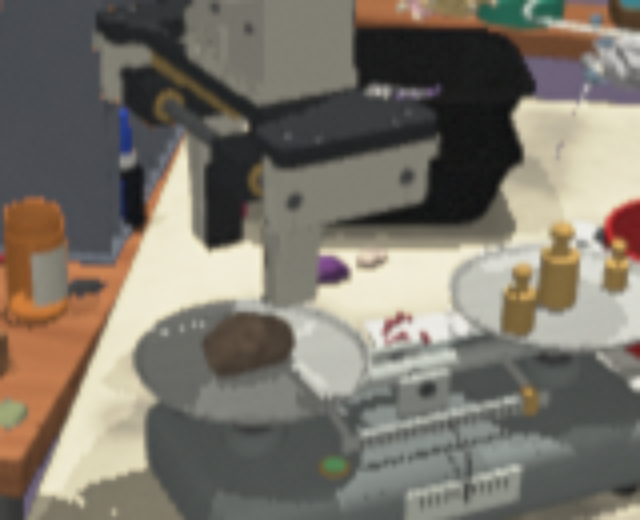

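The fingers straddle the stone with the pan clear. I'll go down and grip.

Emit:
{"name": "send_rows", "arguments": {"steps": [{"dp": [0, -1, 25], "roll": 0, "jaw": 64}, {"dp": [0, -2, 45], "roll": 0, "jaw": 64}, {"dp": [0, -2, 54], "roll": 0, "jaw": 64}, {"dp": [0, -2, 54], "roll": 0, "jaw": 64}, {"dp": [0, -2, 54], "roll": 0, "jaw": 45}], "newtons": 20}}

```text
time_s: 3.35
tcp_pos: [0.4738, -0.0758, 0.1176]
eef_rot: [180.0, 0.1, 160.1]
contact_force: [1.1, 0.3, -0.1]
gripper_width: 0.0505
gripper_force: 0.0
```

Emit:
{"name": "send_rows", "arguments": {"steps": [{"dp": [0, 0, 0], "roll": 0, "jaw": 30}, {"dp": [0, 0, 0], "roll": 0, "jaw": 20}, {"dp": [0, 0, 0], "roll": 0, "jaw": 20}, {"dp": [0, 0, 0], "roll": 0, "jaw": 20}], "newtons": 20}}

```text
time_s: 3.85
tcp_pos: [0.4737, -0.0756, 0.117]
eef_rot: [180.0, 0.1, 160.1]
contact_force: [0.6, 2.3, 4.8]
gripper_width: 0.0361
gripper_force: 19.9
```

Emit:
{"name": "send_rows", "arguments": {"steps": [{"dp": [0, 0, -8], "roll": 0, "jaw": 20}, {"dp": [0, 0, -25], "roll": 0, "jaw": 20}, {"dp": [0, 0, -55], "roll": 0, "jaw": 20}, {"dp": [0, 0, -90], "roll": 0, "jaw": 20}, {"dp": [0, 0, -120], "roll": 0, "jaw": 20}]}}

```text
time_s: 4.47
tcp_pos: [0.4722, -0.0761, 0.2376]
eef_rot: [-180.0, -0.1, 160.0]
contact_force: [0.1, 0.6, -1.7]
gripper_width: 0.0359
gripper_force: 19.9
```

Emit:
{"name": "send_rows", "arguments": {"steps": [{"dp": [-40, -30, 0], "roll": 0.14, "jaw": 20}, {"dp": [-86, -60, 0], "roll": 0.3, "jaw": 20}, {"dp": [-135, -95, 0], "roll": 0.46, "jaw": 20}, {"dp": [-184, -128, 0], "roll": 0.62, "jaw": 20}, {"dp": [-226, -156, 0], "roll": 0.78, "jaw": 20}]}}

```text
time_s: 5.1
tcp_pos: [0.6322, -0.3014, 0.2356]
eef_rot: [-179.9, -0.1, 115.0]
contact_force: [0.4, 1.8, -1.9]
gripper_width: 0.036
gripper_force: 19.9
```

Emit:
{"name": "send_rows", "arguments": {"steps": [{"dp": [0, 0, 20], "roll": 0.15, "jaw": 20}, {"dp": [0, 0, 50], "roll": 0.3, "jaw": 20}, {"dp": [0, 0, 80], "roll": 0.46, "jaw": 20}, {"dp": [0, 0, 110], "roll": 0.6, "jaw": 20}, {"dp": [0, 0, 110], "roll": 0.6, "jaw": 20}]}}

```text
time_s: 5.72
tcp_pos: [0.6248, -0.3176, 0.1215]
eef_rot: [-179.9, -2.3, 82.8]
contact_force: [0.7, 0.6, -1.9]
gripper_width: 0.0358
gripper_force: 19.9
```

Run:
```python
from h import *
r.capture('scene');c=snap('sc3','scene'); s=snap('sd3','side'); st=r.get_state();print(tool()[1].round(4),st['eef_rot'],st['joints'].round(1),st['gripper_width'])
a=cv2.resize(c['image'][150:310,365:525],(400,400)); b=cv2.resize(s['image'][150:310,310:470],(400,400))
cv2.imwrite('pics/c3.png',np.hstack([a,b]))
```

```text
[ 0.628  -0.3172  0.126 ] [179.70588298  -2.1293295   83.00622918] [ -12.1   28.1   -2.    -2.5  -59.8 -173.6] 0.03624219585131535
```

View pics/c3.png

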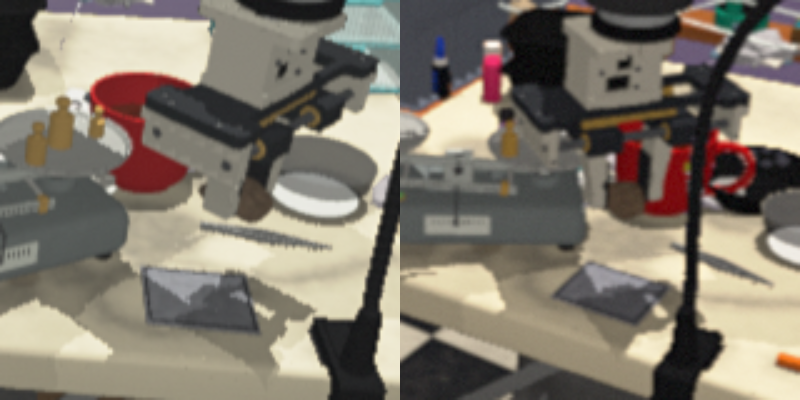

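The gripper hit the last joint's limit and tilted about 2°; the stone is still held. I'll turn back to a reachable yaw and re-check.

Emit:
{"name": "send_rows", "arguments": {"steps": [{"dp": [0, 0, 0], "roll": -0.12, "jaw": 20}, {"dp": [0, 0, 0], "roll": -0.24, "jaw": 20}, {"dp": [0, 0, 0], "roll": -0.35, "jaw": 20}, {"dp": [0, 0, 0], "roll": -0.35, "jaw": 20}]}}

```text
time_s: 6.38
tcp_pos: [0.6286, -0.3166, 0.1268]
eef_rot: [178.9, -1.9, 103.1]
contact_force: [-0.5, -0.6, -1.0]
gripper_width: 0.0361
gripper_force: 19.9
```

Run:
```python
from h import *
c=ld('sc3');st=r.get_state();print(tool()[1].round(4),st['eef_rot'],st['joints'].round(1))
for q in [(475,222),(500,237),(415,232),(428,225)]: print(onz(c,*q,0).round(3))
```

```text
[ 0.6286 -0.3166  0.1268] [178.89421009  -1.86986211 103.0721658 ] [ -12.1   28.    -2.    -2.5  -59.8 -153.6]
[ 0.866 -0.266  0.   ]
[ 0.839 -0.339  0.   ]
[ 0.725 -0.178  0.   ]
[ 0.775 -0.186  0.   ]
```

```bash
cat >> h.py <<'E'
def go(*T):
    R,p=tool(); print('R z',R[:,2].round(3),'y',R[:,1].round(3),'p',p.round(4))
    for t in T: print(t,'dp',(R.T@(np.array(t)-p)*1000).round(1))
E
python3 - <<'E'
from h import *
go((.633,-.299,.06),(.633,-.299,.024))
E
```

```text
R z [ 0.011  0.036 -0.999] y [0.974 0.226 0.019] p [ 0.6286 -0.3166  0.1268]
(0.633, -0.299, 0.06) dp [14.   7.  67.5]
(0.633, -0.299, 0.024) dp [ 12.8   6.3 103.4]
```

Emit:
{"name": "send_rows", "arguments": {"steps": [{"dp": [7, 3, 30], "roll": 0, "jaw": 20}, {"dp": [13, 6, 60], "roll": 0, "jaw": 20}, {"dp": [13, 6, 85], "roll": 0, "jaw": 20}, {"dp": [13, 6, 97], "roll": 0, "jaw": 20}, {"dp": [13, 6, 103], "roll": 0, "jaw": 20}]}}

```text
time_s: 7.0
tcp_pos: [0.6326, -0.2991, 0.0259]
eef_rot: [178.9, -1.9, 103.1]
contact_force: [-8.3, 6.4, 26.9]
gripper_width: 0.0362
gripper_force: 20.0
```

Emit:
{"name": "send_rows", "arguments": {"steps": [{"dp": [0, 0, 1], "roll": 0, "jaw": 20}, {"dp": [0, 0, 2], "roll": 0, "jaw": 20}, {"dp": [0, 0, 2], "roll": 0, "jaw": 20}]}}

```text
time_s: 7.38
tcp_pos: [0.6329, -0.2993, 0.0258]
eef_rot: [178.8, -1.8, 103.1]
contact_force: [-6.7, 6.1, 20.4]
gripper_width: 0.0356
gripper_force: 20.0
```

Emit:
{"name": "send_rows", "arguments": {"steps": [{"dp": [0, 0, -3], "roll": 0, "jaw": 20}, {"dp": [0, 0, -3], "roll": 0, "jaw": 45}, {"dp": [0, 0, -3], "roll": 0, "jaw": 60}, {"dp": [0, 0, -3], "roll": 0, "jaw": 70}]}}

```text
time_s: 7.88
tcp_pos: [0.6318, -0.2994, 0.0238]
eef_rot: [179.0, -1.9, 103.0]
contact_force: [0.7, 0.3, -0.2]
gripper_width: 0.0543
gripper_force: 0.0
```

Emit:
{"name": "send_rows", "arguments": {"steps": [{"dp": [0, 0, -20], "roll": 0, "jaw": 70}, {"dp": [0, 0, -60], "roll": 0, "jaw": 70}, {"dp": [0, 0, -110], "roll": 0, "jaw": 70}, {"dp": [0, 0, -160], "roll": 0, "jaw": 70}, {"dp": [0, 0, -210], "roll": 0, "jaw": 70}]}}

```text
time_s: 8.5
tcp_pos: [0.6295, -0.3072, 0.2373]
eef_rot: [178.9, -1.9, 103.0]
contact_force: [0.9, -0.4, -0.3]
gripper_width: 0.0615
gripper_force: 0.0
```

Run:
```python
from h import *
r.capture('scene');c=snap('sc4','scene'); w=snap('w4','wrist'); s=snap('sd4','side'); go()
a=cv2.resize(c['image'][150:310,290:485],(487,400)); b=cv2.resize(w['image'],(640,400))[:, :]
cv2.imwrite('pics/c4.png',np.hstack([a,cv2.resize(w['image'][0:260,160:480],(312,254)).copy() if 0 else cv2.resize(w['image'][0:400,120:520],(300,300))[0:300]]) if 0 else a)
print(onz(c,290+230/2.5,0,0) is None)
```

```text
R z [ 0.014  0.036 -0.999] y [0.974 0.225 0.021] p [ 0.6301 -0.3073  0.2367]
False
```

View pics/w4.png

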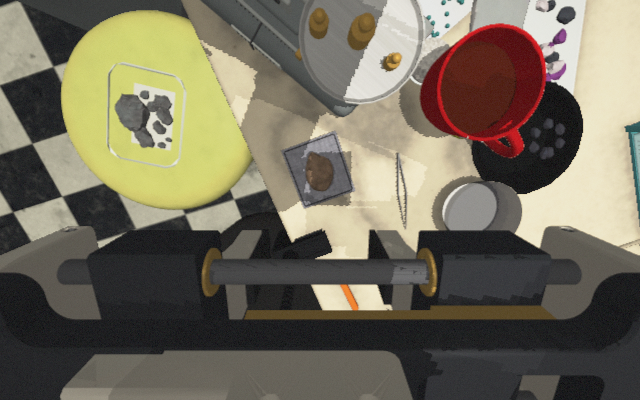

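View pics/c4.png

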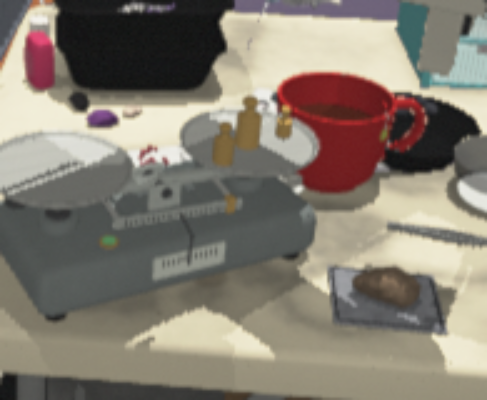

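The stone lies on the pad (wrist px (320,172)), and all three weights stand on the lowered right pan at wrist px (318,22), (362,28) and (393,61). I'll locate the weights by colour in both views.

```bash
cat >> h.py <<'E'
HT={'100':(.046,.022,.029),'50':(.037,.018,.022),'20':(.028,.014,.015)}
def wpts(x,y,fl,n):
    H,D,h=HT[n]; th=np.linspace(0,2*np.pi,24); P=[]
    for z,rr in [(0,D/2),(h/2,D/2),(h,D/2),(H*.85,D*.3),(H,D*.2)]:
        P.append(np.c_[x+rr*np.cos(th),y+rr*np.sin(th),0*th+fl+z])
    return np.vstack(P)
def wfind(c,guess,fl,n,win=14):
    "xy such that the model's silhouette bounding box matches the gold blob nearest the guess"
    from scipy.optimize import least_squares
    hsv=cv2.cvtColor(c['image'],cv2.COLOR_BGR2HSV); m=((hsv[...,0]>8)&(hsv[...,0]<30)&(hsv[...,1]>110)&(hsv[...,2]>50)).astype(np.uint8)
    N,l,st,ce=cv2.connectedComponentsWithStats(m); g=px(c,[*guess,fl+.02])[0]
    k=min((i for i in range(1,N) if st[i,4]>25),key=lambda i:np.linalg.norm(ce[i]-g))
    def cen(q):
        hull=cv2.convexHull(px(c,wpts(q[0],q[1],fl,n)).astype(np.float32)); b=hull.reshape(-1,2); return (b.max(0)+b.min(0))/2
    bb=np.array([st[k,0]+(st[k,2]-1)/2,st[k,1]+(st[k,3]-1)/2])
    s=least_squares(lambda q:cen(q)-bb,guess,x_scale=.01,diff_step=1e-4)
    b=px(c,wpts(*s.x,fl,n)); return s.x.round(4),st[k],np.ptp(b,axis=0).round(1)
E
python3 - <<'E'
from h import *
for v in('w4','sc4','sd4'):
    c=ld(v)
    for n,g in [('50',(.594,-.155)),('100',(.634,-.154)),('20',(.672,-.167))]: print(v,n,*wfind(c,g,.093,n))
E
```

```text
w4 50 [ 0.5984 -0.1496] [309   8  20  31 456] [20.4 30.9]
w4 100 [ 0.6376 -0.1483] [348  13  27  37 726] [29.3 37.4]
w4 20 [ 0.6743 -0.1637] [383  53  18  18 229] [18.7 19.3]
sc4 50 [ 0.6226 -0.1474] [375 189  19  27 233] [ 9.3 18.1]
sc4 100 [ 0.6157 -0.1515] [375 189  19  27 233] [11.6 22.7]
sc4 20 [ 0.6743 -0.1649] [401 192   6  13  51] [ 7.1 13.4]
sd4 50 [ 0.5995 -0.1501] [351 197   6  16  71] [ 7.2 15.3]
sd4 100 [ 0.6385 -0.1474] [363 191   8  19 113] [ 8.8 18.7]
sd4 20 [ 0.6756 -0.161 ] [380 197   4  12  36] [ 5.6 11.4]
```

Run:
```python
from h import *
go((.599,-.150,.22))
c=ld('sc4');w=ld('w4'); th=np.linspace(0,2*np.pi,120)
def fit(c,x0,y0,z):
    g=cv2.GaussianBlur(cv2.cvtColor(c['image'],cv2.COLOR_BGR2GRAY),(0,0),1).astype(np.float32); G=np.hypot(cv2.Sobel(g,5,1,0),cv2.Sobel(g,5,0,1))
    def f(x,y):
        q=px(c,np.c_[x/1e3+.061*np.cos(th),y/1e3+.061*np.sin(th),0*th+z]).astype(np.float32); ok=(q[:,1]>2)
        return cv2.remap(G,q[ok,0].copy(),q[ok,1].copy(),1).mean()
    return max((f(x,y),x,y) for x in range(x0-12,x0+13) for y in range(y0-12,y0+13))
print('scene R',fit(c,637,-152,.098),'L',fit(c,476,-74,.110),'wrist R',fit(w,637,-152,.098)); print(fit(ld('sd4'),637,-152,.098),fit(ld('sd4'),476,-74,.11))
```

```text
R z [ 0.014  0.036 -0.999] y [0.974 0.225 0.021] p [ 0.6301 -0.3073  0.2367]
(0.599, -0.15, 0.22) dp [159.6   4.7  21.9]
scene R (np.float32(163.33046), 637, -152) L (np.float32(117.32536), 475, -75) wrist R (np.float32(87.89859), 636, -145)
(np.float32(143.94478), 649, -146) (np.float32(131.16393), 478, -74)
```

Emit:
{"name": "send_rows", "arguments": {"steps": [{"dp": [30, 1, 0], "roll": -0.18, "jaw": 70}, {"dp": [62, 2, 0], "roll": -0.36, "jaw": 60}, {"dp": [95, 3, 5], "roll": -0.54, "jaw": 50}, {"dp": [128, 4, 12], "roll": -0.72, "jaw": 40}, {"dp": [159, 5, 22], "roll": -0.9, "jaw": 37}]}}

```text
time_s: 9.32
tcp_pos: [0.5981, -0.1492, 0.2165]
eef_rot: [177.9, -0.5, 154.9]
contact_force: [1.1, 0.3, 0.8]
gripper_width: 0.034
gripper_force: 0.0
```

Emit:
{"name": "send_rows", "arguments": {"steps": [{"dp": [0, 0, 0], "roll": -0.18, "jaw": 37}, {"dp": [0, 0, 0], "roll": -0.35, "jaw": 37}, {"dp": [0, 0, 0], "roll": -0.35, "jaw": 37}, {"dp": [0, 0, 0], "roll": -0.35, "jaw": 37}]}}

```text
time_s: 9.82
tcp_pos: [0.5986, -0.1503, 0.2168]
eef_rot: [177.8, 0.3, 174.4]
contact_force: [0.7, -0.1, 0.4]
gripper_width: 0.0322
gripper_force: 0.0
```

Run:
```python
from h import *
go((.599,-.150,.16),(.599,-.150,.114))
s=snap('sd5','side');c=snap('sc5','scene'); print(r.get_state()['joints'].round(1))
for v in(s,c):
  for n,g in [('50',(.599,-.150)),('100',(.638,-.148)),('20',(.6745,-.163))]: print(n,*wfind(v,g,.093,n))
```

```text
R z [ 0.009  0.037 -0.999] y [0.097 0.995 0.038] p [ 0.5986 -0.1503  0.2168]
(0.599, -0.15, 0.16) dp [-0.  -1.8 56.8]
(0.599, -0.15, 0.114) dp [  0.2  -3.5 102.8]
[  2.7  16.1  -8.   -2.3 -65.3 -97.3]
50 [ 0.5983 -0.1496] [351 197   5  16  59] [ 7.1 15.3]
100 [ 0.6385 -0.1474] [363 191   8  19 118] [ 8.8 18.7]
20 [ 0.6768 -0.1616] [380 197   5  12  37] [ 5.6 11.4]
50 [ 0.6234 -0.1482] [376 189  18  27 231] [ 9.3 18.1]
100 [ 0.6165 -0.1523] [376 189  18  27 231] [11.6 22.7]
20 [ 0.6743 -0.1649] [401 192   6  13  52] [ 7.1 13.4]
```

Descend on the 50 g weight and grip.

Emit:
{"name": "send_rows", "arguments": {"steps": [{"dp": [0, -1, 40], "roll": 0, "jaw": 37}, {"dp": [0, -2, 75], "roll": 0, "jaw": 37}, {"dp": [0, -3, 95], "roll": 0, "jaw": 37}, {"dp": [0, -4, 103], "roll": 0, "jaw": 37}, {"dp": [0, -4, 103], "roll": 0, "jaw": 30}], "newtons": 8}}

```text
time_s: 10.55
tcp_pos: [0.5996, -0.1507, 0.1141]
eef_rot: [177.9, 0.3, 174.6]
contact_force: [0.0, 0.6, 1.0]
gripper_width: 0.0281
gripper_force: 0.0
```

Emit:
{"name": "send_rows", "arguments": {"steps": [{"dp": [0, 0, 0], "roll": 0, "jaw": 24}, {"dp": [0, 0, 0], "roll": 0, "jaw": 15}, {"dp": [0, 0, 0], "roll": 0, "jaw": 10}, {"dp": [0, 0, 0], "roll": 0, "jaw": 10}], "newtons": 8}}

```text
time_s: 11.05
tcp_pos: [0.6001, -0.1505, 0.1151]
eef_rot: [177.8, 0.4, 174.7]
contact_force: [-0.6, 0.5, 4.9]
gripper_width: 0.0174
gripper_force: 8.0
```

Emit:
{"name": "send_rows", "arguments": {"steps": [{"dp": [0, 0, -5], "roll": 0, "jaw": 10}, {"dp": [0, 1, -20], "roll": 0, "jaw": 10}, {"dp": [0, 2, -45], "roll": 0, "jaw": 10}, {"dp": [0, 3, -70], "roll": 0, "jaw": 10}, {"dp": [0, 4, -90], "roll": 0, "jaw": 10}]}}

```text
time_s: 11.68
tcp_pos: [0.5992, -0.1498, 0.2063]
eef_rot: [177.8, 0.4, 174.6]
contact_force: [0.1, 0.0, -1.3]
gripper_width: 0.0177
gripper_force: 8.0
```

Run:
```python
from h import *
go((.448,-.071,.2),(.448,-.071,.150)); print(r.get_state()['gripper_width'])
```

```text
R z [ 0.011  0.037 -0.999] y [0.093 0.995 0.038] p [ 0.5992 -0.1498  0.2063]
(0.448, -0.071, 0.2) dp [158.   64.1   7.6]
(0.448, -0.071, 0.15) dp [158.3  62.2  57.6]
0.017666595772374602
```

Emit:
{"name": "send_rows", "arguments": {"steps": [{"dp": [35, 14, 2], "roll": 0, "jaw": 10}, {"dp": [75, 30, 4], "roll": 0, "jaw": 10}, {"dp": [115, 47, 6], "roll": 0, "jaw": 10}, {"dp": [145, 59, 8], "roll": 0, "jaw": 10}, {"dp": [158, 64, 10], "roll": 0, "jaw": 10}]}}

```text
time_s: 12.3
tcp_pos: [0.4467, -0.0705, 0.1967]
eef_rot: [177.8, 0.4, 174.7]
contact_force: [-0.0, -0.4, 0.5]
gripper_width: 0.0174
gripper_force: 8.0
```

Emit:
{"name": "send_rows", "arguments": {"steps": [{"dp": [0, 0, 20], "roll": 0, "jaw": 10}, {"dp": [0, -1, 45], "roll": 0, "jaw": 10}, {"dp": [0, -2, 55], "roll": 0, "jaw": 10}, {"dp": [0, -2, 55], "roll": 0, "jaw": 10}]}}

```text
time_s: 12.8
tcp_pos: [0.4482, -0.0712, 0.1405]
eef_rot: [177.9, 0.3, 174.6]
contact_force: [-0.0, 0.9, -0.4]
gripper_width: 0.0173
gripper_force: 8.0
```

Run:
```python
from h import *
go((.448,-.071,.1285)); print(r.get_state()['gripper_width'])
c=snap('sc6','scene'); s=snap('sd6','side')
a=cv2.resize(c['image'][165:265,280:400],(480,400)); b=cv2.resize(s['image'][165:265,300:400],(320,320))
o=np.zeros((400,800,3),np.uint8); o[:,:480]=a; o[:320,480:]=b; cv2.imwrite('pics/c6.png',o)
print(px(c,[.448,-.071,.105]),px(c,[.476,-.074,.105]))
```

```text
R z [ 0.008  0.036 -0.999] y [0.093 0.995 0.037] p [ 0.4482 -0.0712  0.1405]
(0.448, -0.071, 0.1285) dp [ 0.3 -0.3 12. ]
0.017310097311954542
[[302.18002071 223.0091249 ]] [[312.80485334 218.18579301]]
```

View pics/c6.png

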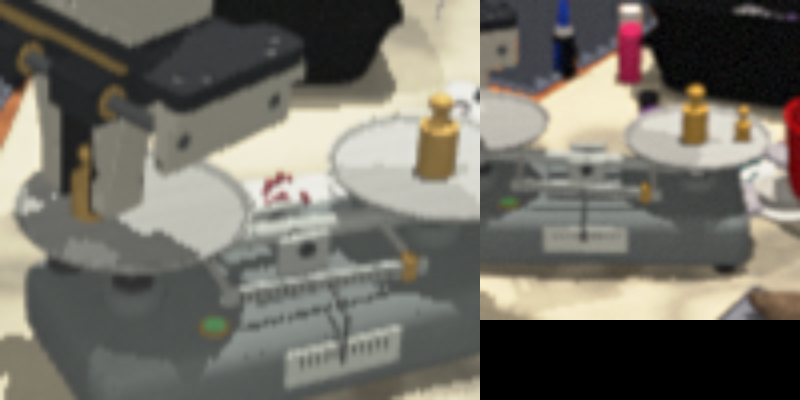

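The 50 g weight hangs upright over the left pan at about crop (85,215), on target. Lower it and release.

Emit:
{"name": "send_rows", "arguments": {"steps": [{"dp": [0, 0, 5], "roll": 0, "jaw": 10}, {"dp": [0, 0, 9], "roll": 0, "jaw": 10}, {"dp": [0, 0, 12], "roll": 0, "jaw": 10}, {"dp": [0, 0, 14], "roll": 0, "jaw": 10}, {"dp": [0, 0, 14], "roll": 0, "jaw": 10}]}}

```text
time_s: 13.52
tcp_pos: [0.4483, -0.0705, 0.1266]
eef_rot: [177.9, 0.3, 174.6]
contact_force: [-0.4, -0.2, 0.1]
gripper_width: 0.0178
gripper_force: 8.0
```

Emit:
{"name": "send_rows", "arguments": {"steps": [{"dp": [0, 0, 0], "roll": 0, "jaw": 24}, {"dp": [0, 0, 0], "roll": 0, "jaw": 28}, {"dp": [0, 0, 0], "roll": 0, "jaw": 31}, {"dp": [0, 0, 0], "roll": 0, "jaw": 31}]}}

```text
time_s: 14.02
tcp_pos: [0.4483, -0.0704, 0.1267]
eef_rot: [177.8, 0.4, 174.6]
contact_force: [0.2, 0.4, 0.5]
gripper_width: 0.027
gripper_force: 0.0
```

Run:
```python
from h import *
go((.6745,-.163,.2)); c=snap('sc7','scene'); s=snap('sd7','side')
a=cv2.resize(c['image'][165:265,280:400],(480,400)); b=cv2.resize(s['image'][165:265,300:400],(320,320))
o=np.zeros((400,800,3),np.uint8); o[:,:480]=a; o[:320,480:]=b; cv2.imwrite('pics/c7.png',o)
print(wfind(c,(.448,-.071),.105,'50'))
```

```text
R z [ 0.01   0.037 -0.999] y [0.093 0.995 0.038] p [ 0.4483 -0.0704  0.1267]
(0.6745, -0.163, 0.2) dp [-234.3  -68.3  -74.4]
(array([ 0.4459, -0.0686]), array([298, 207,   6,  18,  96], dtype=int32), array([ 9.3, 19.8]))
```

Emit:
{"name": "send_rows", "arguments": {"steps": [{"dp": [0, 0, -10], "roll": 0, "jaw": 31}, {"dp": [0, 1, -30], "roll": 0, "jaw": 31}, {"dp": [0, 2, -55], "roll": 0, "jaw": 31}, {"dp": [0, 3, -80], "roll": 0, "jaw": 31}]}}

```text
time_s: 14.62
tcp_pos: [0.4478, -0.0705, 0.2083]
eef_rot: [177.8, 0.4, 174.6]
contact_force: [0.7, 0.4, -0.2]
gripper_width: 0.027
gripper_force: 0.0
```

Emit:
{"name": "send_rows", "arguments": {"steps": [{"dp": [-45, -14, 0], "roll": 0.05, "jaw": 32}, {"dp": [-95, -28, 0], "roll": 0.12, "jaw": 32}, {"dp": [-145, -44, 0], "roll": 0.2, "jaw": 32}, {"dp": [-195, -58, 0], "roll": 0.26, "jaw": 32}, {"dp": [-234, -70, 5], "roll": 0.26, "jaw": 32}]}}

```text
time_s: 15.25
tcp_pos: [0.6763, -0.1628, 0.2012]
eef_rot: [177.8, -0.2, 159.7]
contact_force: [0.4, 0.1, 0.0]
gripper_width: 0.0278
gripper_force: 0.0
```

Emit:
{"name": "send_rows", "arguments": {"steps": [{"dp": [0, 0, 0], "roll": 0, "jaw": 32}, {"dp": [0, 0, 0], "roll": 0, "jaw": 32}]}}

```text
time_s: 15.5
tcp_pos: [0.6739, -0.1618, 0.2006]
eef_rot: [177.8, -0.2, 159.7]
contact_force: [-0.7, -0.1, 0.5]
gripper_width: 0.0281
gripper_force: 0.0
```

Run:
```python
from h import *
c=snap('sc8','scene'); s=snap('sd8','side'); go((.675,-.163,.113)); print(r.get_state()['joints'].round(1))
print(wfind(c,(.448,-.071),.105,'50'),wfind(s,(.448,-.071),.105,'50'))
for n,g in [('100',(.638,-.148)),('20',(.6745,-.163))]: print(n,*wfind(s,g,.093,n),*wfind(c,g,.093,n))
```

```text
R z [ 0.01   0.037 -0.999] y [0.346 0.938 0.038] p [ 0.6738 -0.1615  0.2014]
(0.675, -0.163, 0.113) dp [-1.9 -4.4 88.3]
[   1.4   23.5    1.    -2.3  -66.8 -110.8]
(array([ 0.4472, -0.0701]), array([298, 207,   8,  18, 117], dtype=int32), array([ 9.3, 19.8])) (array([0.502, 0.011]), array([290, 177,  13,  17, 128], dtype=int32), array([ 6.8, 14.1]))
100 [ 0.6385 -0.1474] [363 191   8  19 127] [ 8.8 18.7] [ 0.6357 -0.1499] [384 189  10  20 141] [11.5 22.4]
20 [ 0.674  -0.1638] [380 198   4  11  35] [ 5.6 11.4] [ 0.6743 -0.1649] [401 192   6  13  54] [ 7.1 13.4]
```

Emit:
{"name": "send_rows", "arguments": {"steps": [{"dp": [-1, -2, 35], "roll": 0, "jaw": 32}, {"dp": [-1, -4, 65], "roll": 0, "jaw": 32}, {"dp": [-1, -4.5, 82], "roll": 0, "jaw": 32}, {"dp": [-1, -4.5, 88], "roll": 0, "jaw": 32}, {"dp": [-1, -4.5, 88], "roll": 0, "jaw": 28}], "newtons": 6}}

```text
time_s: 16.23
tcp_pos: [0.6749, -0.163, 0.1133]
eef_rot: [177.8, -0.2, 159.8]
contact_force: [-0.3, -0.3, 0.8]
gripper_width: 0.0253
gripper_force: 0.0
```

Emit:
{"name": "send_rows", "arguments": {"steps": [{"dp": [0, 0, 0], "roll": 0, "jaw": 22}, {"dp": [0, 0, 0], "roll": 0, "jaw": 15}, {"dp": [0, 0, 0], "roll": 0, "jaw": 8}, {"dp": [0, 0, 0], "roll": 0, "jaw": 8}], "newtons": 6}}

```text
time_s: 16.73
tcp_pos: [0.6749, -0.1632, 0.1132]
eef_rot: [177.8, -0.1, 159.8]
contact_force: [-0.1, 0.4, 4.4]
gripper_width: 0.0137
gripper_force: 6.0
```

Emit:
{"name": "send_rows", "arguments": {"steps": [{"dp": [0, 0, -5], "roll": 0, "jaw": 8}, {"dp": [0, 1, -20], "roll": 0, "jaw": 8}, {"dp": [0, 2, -45], "roll": 0, "jaw": 8}, {"dp": [0, 3, -70], "roll": 0, "jaw": 8}, {"dp": [0, 3, -90], "roll": 0, "jaw": 8}]}}

```text
time_s: 17.35
tcp_pos: [0.675, -0.1636, 0.2048]
eef_rot: [177.8, -0.1, 159.8]
contact_force: [0.2, 0.6, -0.6]
gripper_width: 0.0134
gripper_force: 6.0
```

Run:
```python
from h import *
go((.504,-.077,.2),(.504,-.077,.15)); print(r.get_state()['gripper_width'])
```

```text
R z [ 0.011  0.037 -0.999] y [0.346 0.938 0.038] p [ 0.675  -0.1636  0.2048]
(0.504, -0.077, 0.2) dp [190.4  21.8   6. ]
(0.504, -0.077, 0.15) dp [190.3  19.9  56. ]
0.013445632755858094
```

Emit:
{"name": "send_rows", "arguments": {"steps": [{"dp": [40, 5, 1], "roll": 0, "jaw": 8}, {"dp": [85, 10, 2], "roll": 0, "jaw": 8}, {"dp": [130, 15, 3], "roll": 0, "jaw": 8}, {"dp": [170, 19, 5], "roll": 0, "jaw": 8}, {"dp": [190, 22, 6], "roll": 0, "jaw": 8}]}}

```text
time_s: 17.98
tcp_pos: [0.5026, -0.0764, 0.1993]
eef_rot: [177.8, -0.1, 159.8]
contact_force: [0.3, -0.6, 0.9]
gripper_width: 0.0135
gripper_force: 6.0
```

Emit:
{"name": "send_rows", "arguments": {"steps": [{"dp": [0, 0, 20], "roll": 0, "jaw": 8}, {"dp": [0, -1, 45], "roll": 0, "jaw": 8}, {"dp": [0, -2, 58], "roll": 0, "jaw": 8}, {"dp": [0, -2, 64], "roll": 0, "jaw": 8}, {"dp": [0, -2, 66], "roll": 0, "jaw": 8}]}}

```text
time_s: 18.6
tcp_pos: [0.5044, -0.0765, 0.1323]
eef_rot: [177.8, -0.2, 159.8]
contact_force: [0.1, 0.5, 1.1]
gripper_width: 0.014
gripper_force: 6.0
```

Run:
```python
from h import *
go((.504,-.077,.125)); print(r.get_state()['gripper_width'])
```

```text
R z [ 0.01   0.037 -0.999] y [0.346 0.937 0.038] p [ 0.5044 -0.0765  0.1323]
(0.504, -0.077, 0.125) dp [ 0.2 -0.9  7.2]
0.01398898354535266
```

Emit:
{"name": "send_rows", "arguments": {"steps": [{"dp": [0, 0, 4], "roll": 0, "jaw": 8}, {"dp": [0, -0.5, 7], "roll": 0, "jaw": 8}, {"dp": [0, -0.5, 7.5], "roll": 0, "jaw": 8}, {"dp": [0, -0.5, 7.5], "roll": 0, "jaw": 8}]}}

```text
time_s: 19.1
tcp_pos: [0.5041, -0.0766, 0.1246]
eef_rot: [177.8, -0.2, 159.8]
contact_force: [0.0, 0.4, -0.3]
gripper_width: 0.0137
gripper_force: 6.0
```

Emit:
{"name": "send_rows", "arguments": {"steps": [{"dp": [0, 0, 0], "roll": 0, "jaw": 19}, {"dp": [0, 0, 0], "roll": 0, "jaw": 23}, {"dp": [0, 0, 0], "roll": 0, "jaw": 27}, {"dp": [0, 0, 0], "roll": 0, "jaw": 27}]}}

```text
time_s: 19.6
tcp_pos: [0.504, -0.0766, 0.1245]
eef_rot: [177.8, -0.2, 159.8]
contact_force: [-0.3, 0.2, -0.2]
gripper_width: 0.0235
gripper_force: 0.0
```

Emit:
{"name": "send_rows", "arguments": {"steps": [{"dp": [0, 0, -10], "roll": 0, "jaw": 27}, {"dp": [0, 1, -30], "roll": 0, "jaw": 27}, {"dp": [0, 2, -55], "roll": 0, "jaw": 27}, {"dp": [0, 3, -80], "roll": 0, "jaw": 27}]}}

```text
time_s: 20.1
tcp_pos: [0.5043, -0.0768, 0.2061]
eef_rot: [177.8, -0.2, 159.8]
contact_force: [0.8, 1.0, -0.7]
gripper_width: 0.0235
gripper_force: 0.0
```

Run:
```python
from h import *
go((.638,-.149,.2)); c=snap('sc9','scene'); s=snap('sd9','side')
print(wfind(c,(.448,-.071),.105,'50'),wfind(c,(.504,-.077),.105,'20'),wfind(c,(.638,-.149),.093,'100'))
```

```text
R z [ 0.01   0.037 -0.999] y [0.346 0.938 0.038] p [ 0.5043 -0.0768  0.2061]
(0.638, -0.149, 0.2) dp [-150.5  -21.7    4.8]
(array([ 0.4458, -0.0714]), array([298, 208,   8,  17, 109], dtype=int32), array([ 9.3, 19.8])) (array([ 0.5017, -0.0774]), array([320, 203,   6,  12,  56], dtype=int32), array([ 7. , 14.5])) (array([ 0.6364, -0.1507]), array([385, 189,   9,  20, 137], dtype=int32), array([11.5, 22.4]))
```

Emit:
{"name": "send_rows", "arguments": {"steps": [{"dp": [-35, -5, 1], "roll": -0.06, "jaw": 32}, {"dp": [-75, -11, 2], "roll": -0.13, "jaw": 41}, {"dp": [-115, -17, 3], "roll": -0.2, "jaw": 41}, {"dp": [-142, -20, 4], "roll": -0.26, "jaw": 41}, {"dp": [-150, -22, 5], "roll": -0.26, "jaw": 41}]}}

```text
time_s: 20.82
tcp_pos: [0.6381, -0.1498, 0.1972]
eef_rot: [177.9, 0.3, 174.6]
contact_force: [-0.2, 0.6, -0.6]
gripper_width: 0.0358
gripper_force: 0.0
```

Emit:
{"name": "send_rows", "arguments": {"steps": [{"dp": [0, 0, 0], "roll": 0, "jaw": 41}, {"dp": [0, 0, 0], "roll": 0, "jaw": 41}]}}

```text
time_s: 21.08
tcp_pos: [0.6366, -0.1487, 0.1985]
eef_rot: [177.8, 0.4, 174.6]
contact_force: [-0.8, 0.5, 0.6]
gripper_width: 0.0363
gripper_force: 0.0
```

Run:
```python
from h import *
go((.6378,-.149,.115))
```

```text
R z [ 0.01   0.037 -0.999] y [0.094 0.995 0.038] p [ 0.6366 -0.1487  0.1985]
(0.6378, -0.149, 0.115) dp [-0.7 -3.4 83.4]
```

Emit:
{"name": "send_rows", "arguments": {"steps": [{"dp": [0, -1, 35], "roll": 0, "jaw": 41}, {"dp": [-1, -2, 62], "roll": 0, "jaw": 41}, {"dp": [-1, -3.5, 77], "roll": 0, "jaw": 41}, {"dp": [-1, -3.5, 83], "roll": 0, "jaw": 41}, {"dp": [-1, -3.5, 83], "roll": 0, "jaw": 35}], "newtons": 10}}

```text
time_s: 21.7
tcp_pos: [0.6391, -0.1496, 0.1157]
eef_rot: [177.9, 0.4, 174.6]
contact_force: [-0.0, -0.7, 0.5]
gripper_width: 0.0324
gripper_force: 0.0
```

Emit:
{"name": "send_rows", "arguments": {"steps": [{"dp": [0, 0, 0], "roll": 0, "jaw": 28}, {"dp": [0, 0, 0], "roll": 0, "jaw": 22}, {"dp": [0, 0, 0], "roll": 0, "jaw": 15}, {"dp": [0, 0, 0], "roll": 0, "jaw": 15}], "newtons": 10}}

```text
time_s: 22.2
tcp_pos: [0.6394, -0.1496, 0.1159]
eef_rot: [177.8, 0.4, 174.6]
contact_force: [-0.7, 2.1, 4.5]
gripper_width: 0.0214
gripper_force: 10.0
```

Emit:
{"name": "send_rows", "arguments": {"steps": [{"dp": [0, 0, -2], "roll": 0, "jaw": 15}, {"dp": [0, 0, -4], "roll": 0, "jaw": 15}, {"dp": [0, 0, -7], "roll": 0, "jaw": 15}, {"dp": [0, 0, -10], "roll": 0, "jaw": 15}, {"dp": [0, 0, -14], "roll": 0, "jaw": 15}]}}

```text
time_s: 22.82
tcp_pos: [0.6385, -0.1501, 0.1292]
eef_rot: [177.8, 0.3, 174.6]
contact_force: [0.4, 0.7, -0.7]
gripper_width: 0.0219
gripper_force: 10.0
```

Emit:
{"name": "send_rows", "arguments": {"steps": [{"dp": [0, 0, -5], "roll": 0, "jaw": 15}, {"dp": [0, 1, -20], "roll": 0, "jaw": 15}, {"dp": [0, 2, -45], "roll": 0, "jaw": 15}, {"dp": [0, 3, -70], "roll": 0, "jaw": 15}, {"dp": [0, 3, -85], "roll": 0, "jaw": 15}]}}

```text
time_s: 23.45
tcp_pos: [0.6388, -0.1503, 0.2166]
eef_rot: [177.8, 0.5, 174.7]
contact_force: [-0.3, -0.1, -0.9]
gripper_width: 0.0214
gripper_force: 10.0
```

Run:
```python
from h import *
c=snap('sc10','scene'); print(r.get_state()['gripper_width'])
for fl in(.093,.105): print(wfind(c,(.448,-.071),fl,'50'),wfind(c,(.504,-.077),fl,'20'))
go((.476,-.074,.2))
crop(c['image'],280,165,420,265,5,'c10.png')
```

```text
0.021627254326722616
(array([ 0.4452, -0.0718]), array([298, 213,   8,  18, 107], dtype=int32), array([ 9.2, 19.7])) (array([ 0.503 , -0.0778]), array([321, 208,   5,  12,  49], dtype=int32), array([ 6.9, 14.3]))
(array([ 0.4306, -0.0856]), array([298, 213,   8,  18, 107], dtype=int32), array([ 9.5, 20.2])) (array([ 0.4869, -0.0914]), array([321, 208,   5,  12,  49], dtype=int32), array([ 7.1, 14.7]))
R z [ 0.014  0.036 -0.999] y [0.093 0.995 0.037] p [ 0.6393 -0.1506  0.2182]
(0.476, -0.074, 0.2) dp [169.9  60.4  18.7]
```

View pics/c10.png

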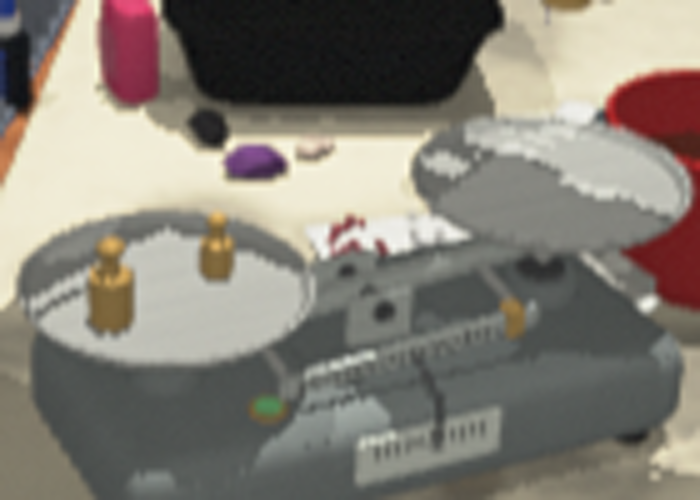

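Left pan has sunk, with both weights standing (crop (110,320), (217,270)) and the right pan empty. I'll carry the 100 g to the middle.

Emit:
{"name": "send_rows", "arguments": {"steps": [{"dp": [40, 14, 4], "roll": 0, "jaw": 15}, {"dp": [85, 30, 8], "roll": 0, "jaw": 15}, {"dp": [130, 46, 12], "roll": 0, "jaw": 15}, {"dp": [160, 57, 16], "roll": 0, "jaw": 15}, {"dp": [171, 60, 19], "roll": 0, "jaw": 15}]}}

```text
time_s: 24.12
tcp_pos: [0.4722, -0.0734, 0.1964]
eef_rot: [177.8, 0.4, 174.7]
contact_force: [-0.4, 0.5, -0.6]
gripper_width: 0.0216
gripper_force: 10.0
```

Emit:
{"name": "send_rows", "arguments": {"steps": [{"dp": [0, 0, 20], "roll": 0, "jaw": 15}, {"dp": [0, -1, 45], "roll": 0, "jaw": 15}, {"dp": [0, -2, 65], "roll": 0, "jaw": 15}, {"dp": [0, -2.5, 73], "roll": 0, "jaw": 15}, {"dp": [0, -2.5, 75], "roll": 0, "jaw": 15}]}}

```text
time_s: 24.75
tcp_pos: [0.4745, -0.0738, 0.1211]
eef_rot: [177.9, 0.3, 174.6]
contact_force: [0.2, 0.4, -1.1]
gripper_width: 0.0219
gripper_force: 10.0
```

Run:
```python
from h import *
go((.475,-.074,.1155)); print(r.get_state()['gripper_width'])
```

```text
R z [ 0.009  0.037 -0.999] y [0.093 0.995 0.037] p [ 0.4745 -0.0738  0.1211]
(0.475, -0.074, 0.1155) dp [-0.5 -0.4  5.5]
0.02194714596789648
```

Emit:
{"name": "send_rows", "arguments": {"steps": [{"dp": [0, 0, 3], "roll": 0, "jaw": 15}, {"dp": [0, 0, 5], "roll": 0, "jaw": 15}, {"dp": [0, 0, 5.5], "roll": 0, "jaw": 15}, {"dp": [0, 0, 5.5], "roll": 0, "jaw": 15}]}}

```text
time_s: 25.25
tcp_pos: [0.4745, -0.0734, 0.1161]
eef_rot: [177.8, 0.4, 174.6]
contact_force: [0.2, 0.4, -0.5]
gripper_width: 0.0217
gripper_force: 10.0
```

Emit:
{"name": "send_rows", "arguments": {"steps": [{"dp": [0, 0, 0], "roll": 0, "jaw": 28}, {"dp": [0, 0, 0], "roll": 0, "jaw": 32}, {"dp": [0, 0, 0], "roll": 0, "jaw": 36}, {"dp": [0, 0, 0], "roll": 0, "jaw": 36}]}}

```text
time_s: 25.75
tcp_pos: [0.4743, -0.0734, 0.1159]
eef_rot: [177.8, 0.4, 174.6]
contact_force: [0.0, 0.6, 0.7]
gripper_width: 0.0316
gripper_force: 0.0
```

Emit:
{"name": "send_rows", "arguments": {"steps": [{"dp": [0, 0, -10], "roll": 0, "jaw": 36}, {"dp": [0, 1, -30], "roll": 0, "jaw": 36}, {"dp": [0, 2, -60], "roll": 0, "jaw": 36}, {"dp": [0, 3, -95], "roll": 0, "jaw": 36}, {"dp": [0, 4, -125], "roll": 0, "jaw": 36}]}}

```text
time_s: 26.38
tcp_pos: [0.4735, -0.0742, 0.2431]
eef_rot: [177.8, 0.4, 174.6]
contact_force: [-0.7, 0.4, 0.4]
gripper_width: 0.0318
gripper_force: 0.0
```

Run:
```python
from h import *
c=snap('sc11','scene'); go((.633,-.299,.24))
hsv=cv2.cvtColor(c['image'],cv2.COLOR_BGR2HSV); m=((hsv[...,0]>8)&(hsv[...,0]<30)&(hsv[...,1]>110)&(hsv[...,2]>50)).astype(np.uint8)
print([list(s) for s in cv2.connectedComponentsWithStats(m[180:250,290:420])[2] if 25<s[4]<2000])
w=ld('w4'); im=w['image']; hsv=cv2.cvtColor(im,cv2.COLOR_BGR2HSV)
m=((hsv[...,1]>70)&(hsv[...,0]<20)).astype(np.uint8); roi=np.zeros_like(m); cv2.circle(roi,(320,172),30,1,-1); m&=roi
n,l,st,ce=cv2.connectedComponentsWithStats(m); k=1+np.argmax(st[1:,4]); m=(l==k).astype(np.uint8); print(st[k],ce[k])
cs=max(cv2.findContours(m,0,1)[0],key=len)
P=np.array([onz(w,*q[0],.016)[:2] for q in cs])*1000; print(cv2.minAreaRect(P.astype(np.float32)))
for a in range(-40,41,8):
    d=P@[np.cos(np.radians(a)),np.sin(np.radians(a))]; print(a,np.ptp(d).round(1),end='; ')
```

```text
R z [ 0.017  0.037 -0.999] y [0.092 0.995 0.038] p [ 0.4753 -0.0743  0.247 ]
(0.633, -0.299, 0.24) dp [-177.7 -209.3    1.4]
[[np.int32(8), np.int32(25), np.int32(19), np.int32(26), np.int32(289)], [np.int32(31), np.int32(28), np.int32(5), np.int32(12), np.int32(46)]]
[306 153  27  38 771] [318.71335927 171.97924773]
((635.5474243164062, -297.3773498535156), (47.662513732910156, 37.49021911621094), 88.3768081665039)
-40 51.4; -32 48.7; -24 46.2; -16 43.2; -8 40.1; 0 37.2; 8 36.4; 16 35.7; 24 36.0; 32 37.3; 40 38.0;
```

Emit:
{"name": "send_rows", "arguments": {"steps": [{"dp": [-35, -41, 0], "roll": 0.18, "jaw": 50}, {"dp": [-72, -84, 0], "roll": 0.36, "jaw": 64}, {"dp": [-110, -129, 0], "roll": 0.54, "jaw": 64}, {"dp": [-146, -171, 0], "roll": 0.72, "jaw": 64}, {"dp": [-178, -209, 0], "roll": 0.9, "jaw": 64}]}}

```text
time_s: 27.05
tcp_pos: [0.632, -0.3005, 0.2343]
eef_rot: [178.4, -1.5, 122.7]
contact_force: [0.1, 1.1, -0.6]
gripper_width: 0.056
gripper_force: 0.0
```

Emit:
{"name": "send_rows", "arguments": {"steps": [{"dp": [0, 0, 20], "roll": 0.18, "jaw": 64}, {"dp": [0, 0, 50], "roll": 0.35, "jaw": 64}, {"dp": [0, 0, 90], "roll": 0.35, "jaw": 64}, {"dp": [0, 0, 110], "roll": 0.35, "jaw": 64}, {"dp": [0, 0, 110], "roll": 0.35, "jaw": 64}]}}

```text
time_s: 27.68
tcp_pos: [0.6313, -0.2943, 0.1227]
eef_rot: [179.2, -2.0, 103.0]
contact_force: [-0.1, 0.3, 0.3]
gripper_width: 0.0563
gripper_force: 0.0
```

Run:
```python
from h import *
go((.634,-.299,.06),(.634,-.299,.0225)); print(r.get_state()['joints'].round(1))
```

```text
R z [ 0.006  0.038 -0.999] y [0.974 0.225 0.015] p [ 0.6313 -0.2943  0.1227]
(0.634, -0.299, 0.06) dp [-7.4  0.7 62.5]
(0.634, -0.299, 0.0225) dp [-8.7  0.2 99.9]
[ -10.2   27.7   -3.1   -2.5  -59.2 -155.5]
```

Emit:
{"name": "send_rows", "arguments": {"steps": [{"dp": [-7, 0.5, 30], "roll": 0, "jaw": 64}, {"dp": [-8, 0.5, 60], "roll": 0, "jaw": 64}, {"dp": [-8.5, 0, 85], "roll": 0, "jaw": 64}, {"dp": [-8.5, 0, 97], "roll": 0, "jaw": 64}, {"dp": [-8.5, 0, 100], "roll": 0, "jaw": 64}], "newtons": 20}}

```text
time_s: 28.3
tcp_pos: [0.6356, -0.2993, 0.0246]
eef_rot: [179.0, -1.9, 103.1]
contact_force: [-0.1, -0.1, -0.4]
gripper_width: 0.0559
gripper_force: 0.0
```

Emit:
{"name": "send_rows", "arguments": {"steps": [{"dp": [0, 0, 0], "roll": 0, "jaw": 50}, {"dp": [0, 0, 0], "roll": 0, "jaw": 35}, {"dp": [0, 0, 0], "roll": 0, "jaw": 20}, {"dp": [0, 0, 0], "roll": 0, "jaw": 20}, {"dp": [0, 0, 0], "roll": 0, "jaw": 20}], "newtons": 20}}

```text
time_s: 28.92
tcp_pos: [0.6359, -0.2993, 0.0251]
eef_rot: [178.9, -1.9, 103.1]
contact_force: [0.3, 1.6, 7.0]
gripper_width: 0.035
gripper_force: 20.0
```

Emit:
{"name": "send_rows", "arguments": {"steps": [{"dp": [0, 0, -8], "roll": 0, "jaw": 20}, {"dp": [0, 0, -40], "roll": 0, "jaw": 20}, {"dp": [0, 0, -90], "roll": 0, "jaw": 20}, {"dp": [0, 0, -140], "roll": 0, "jaw": 20}, {"dp": [0, 0, -180], "roll": 0, "jaw": 20}]}}

```text
time_s: 29.55
tcp_pos: [0.633, -0.3059, 0.2061]
eef_rot: [179.0, -1.9, 103.0]
contact_force: [1.7, -0.0, -2.6]
gripper_width: 0.0355
gripper_force: 20.0
```

Run:
```python
from h import *
go((.637,-.150,.2)); print(r.get_state()['joints'].round(1))
```

```text
R z [ 0.01   0.037 -0.999] y [0.974 0.225 0.018] p [ 0.633  -0.3059  0.2061]
(0.637, -0.15, 0.2) dp [150.7  38.8  11.8]
[ -11.1   24.6    3.2   -2.3  -68.5 -155. ]
```

Emit:
{"name": "send_rows", "arguments": {"steps": [{"dp": [30, 8, 2], "roll": -0.18, "jaw": 20}, {"dp": [62, 16, 4], "roll": -0.36, "jaw": 20}, {"dp": [94, 24, 6], "roll": -0.54, "jaw": 20}, {"dp": [126, 32, 8], "roll": -0.72, "jaw": 20}, {"dp": [150, 39, 12], "roll": -0.9, "jaw": 20}]}}

```text
time_s: 30.18
tcp_pos: [0.6371, -0.1492, 0.1976]
eef_rot: [177.9, -0.4, 155.0]
contact_force: [0.1, -0.4, -0.9]
gripper_width: 0.0351
gripper_force: 20.0
```

Emit:
{"name": "send_rows", "arguments": {"steps": [{"dp": [0, 0, 20], "roll": 0, "jaw": 20}, {"dp": [0, -1, 45], "roll": 0, "jaw": 20}, {"dp": [0, -1, 55], "roll": 0, "jaw": 20}, {"dp": [0, -1, 55], "roll": 0, "jaw": 20}]}}

```text
time_s: 30.68
tcp_pos: [0.6372, -0.1495, 0.142]
eef_rot: [177.9, -0.5, 154.6]
contact_force: [0.4, 0.0, -1.4]
gripper_width: 0.0354
gripper_force: 20.0
```

Run:
```python
from h import *
c=snap('sc12','scene');s=snap('sd12','side'); go((.637,-.150,.127),(.637,-.15,.121))
for v in(c,s):
    hsv=cv2.cvtColor(v['image'],cv2.COLOR_BGR2HSV); m=((hsv[...,0]<18)&(hsv[...,1]>60)&(hsv[...,1]<170)&(hsv[...,2]<140)).astype(np.uint8)
    g=px(v,[.637,-.15,.14])[0]; roi=np.zeros_like(m); cv2.circle(roi,tuple(int(a) for a in g),20,1,-1); m&=roi
    n,l,st,ce=cv2.connectedComponentsWithStats(m); k=1+np.argmax(st[1:,4]); z=tool()[1][2]-.007
    print(g,st[k],onz(v,st[k,0]+st[k,2]/2,st[k,1]+st[k,3]/2,z).round(4))
crop(c['image'],290,150,430,260,5,'c12.png')
```

```text
R z [ 0.011  0.037 -0.999] y [0.429 0.903 0.038] p [ 0.6382 -0.1497  0.1435]
(0.637, -0.15, 0.127) dp [ 0.9 -1.4 16.4]
(0.637, -0.15, 0.121) dp [ 0.8 -1.7 22.4]
[390.1752569  187.61069258] [379 184  13  14 131] [ 0.6228 -0.1478  0.1365]
[366.77114915 191.38170471] [356 189   8  10  52] [ 0.6173 -0.1507  0.1365]
```

View pics/c12.png

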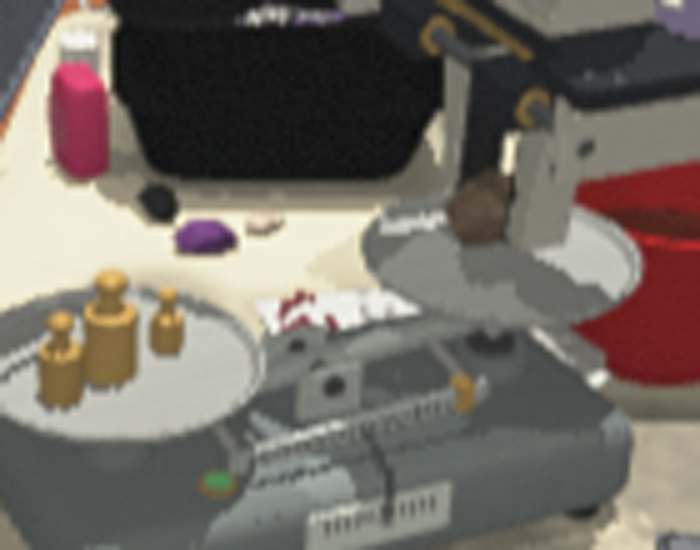

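All three weights stand on the left pan; the stone is held above the right pan at crop (480,210). Lower it onto the pan.

Emit:
{"name": "send_rows", "arguments": {"steps": [{"dp": [1, -0.5, 8], "roll": 0, "jaw": 20}, {"dp": [1, -1, 13], "roll": 0, "jaw": 20}, {"dp": [1, -1.5, 17], "roll": 0, "jaw": 20}, {"dp": [1, -1.5, 20], "roll": 0, "jaw": 20}, {"dp": [1, -1.5, 22], "roll": 0, "jaw": 20}]}}

```text
time_s: 31.4
tcp_pos: [0.6365, -0.1496, 0.1206]
eef_rot: [177.9, -0.4, 154.6]
contact_force: [-0.1, -0.3, -0.5]
gripper_width: 0.0355
gripper_force: 20.0
```

Emit:
{"name": "send_rows", "arguments": {"steps": [{"dp": [0, 0, 0], "roll": 0, "jaw": 20}, {"dp": [0, 0, 0], "roll": 0, "jaw": 42}, {"dp": [0, 0, 0], "roll": 0, "jaw": 50}, {"dp": [0, 0, 0], "roll": 0, "jaw": 60}, {"dp": [0, 0, 0], "roll": 0, "jaw": 64}]}}

```text
time_s: 32.02
tcp_pos: [0.6365, -0.1495, 0.1206]
eef_rot: [177.8, -0.4, 154.6]
contact_force: [0.7, -0.4, -0.5]
gripper_width: 0.0545
gripper_force: 0.0
```

Emit:
{"name": "send_rows", "arguments": {"steps": [{"dp": [0, 0, -8], "roll": 0, "jaw": 64}, {"dp": [0, 1, -30], "roll": 0, "jaw": 64}, {"dp": [0, 2, -60], "roll": 0, "jaw": 64}, {"dp": [0, 3, -100], "roll": 0, "jaw": 64}, {"dp": [20, 3, -140], "roll": 0, "jaw": 64}]}}

```text
time_s: 32.65
tcp_pos: [0.6186, -0.1436, 0.2621]
eef_rot: [177.9, -0.4, 154.6]
contact_force: [0.7, 0.0, -0.6]
gripper_width: 0.0563
gripper_force: 0.0
```

Emit:
{"name": "send_rows", "arguments": {"steps": [{"dp": [-30, -20, -10], "roll": 0, "jaw": 64}, {"dp": [-60, -50, -10], "roll": 0, "jaw": 64}, {"dp": [-80, -80, -10], "roll": 0, "jaw": 64}, {"dp": [-80, -80, -10], "roll": 0, "jaw": 64}]}}

```text
time_s: 33.15
tcp_pos: [0.656, -0.2526, 0.2668]
eef_rot: [177.9, -0.4, 154.4]
contact_force: [0.6, 0.9, -0.1]
gripper_width: 0.056
gripper_force: 0.0
```

Run:
```python
from h import *
c=snap('sc13','scene');s=snap('sd13','side'); w=snap('w13','wrist'); go()
a=cv2.resize(c['image'][170:260,280:420],(800,514)); cv2.imwrite('pics/c13.png',a)
print(px(w,[[.637,-.15,.104],[.476,-.074,.104]]))
```

```text
R z [ 0.01   0.037 -0.999] y [0.429 0.903 0.038] p [ 0.656  -0.25    0.2675]
[[388.49856725 133.99942908]
 [400.8484505  -63.09697954]]
```

View pics/c13.png

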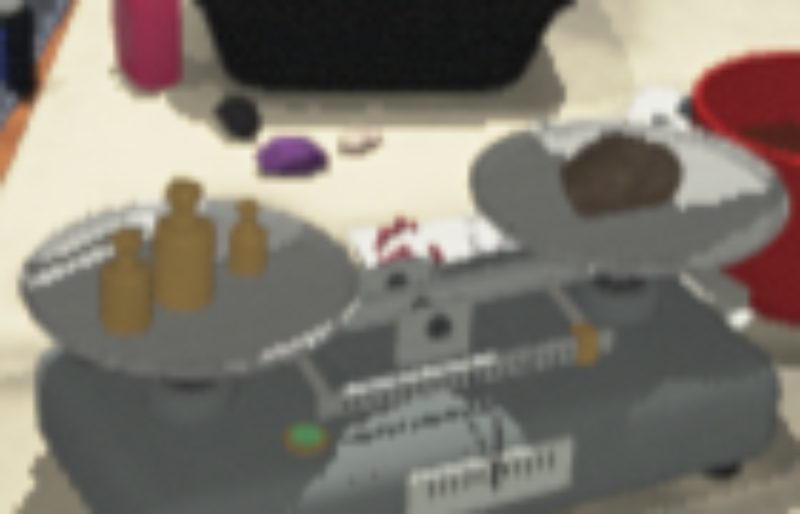

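All weights stand on the left pan, the stone lies near the middle of the right pan, and the pointer is centred. A numeric check of stone centring and level follows.

Run:
```python
from h import *
r.capture('scene'); c=r.capture('scene'); w=r.capture('wrist'); th=np.linspace(0,2*np.pi,120)
def fit(c,x0,y0,zs):
    g=cv2.GaussianBlur(cv2.cvtColor(c['image'],cv2.COLOR_BGR2GRAY),(0,0),1).astype(np.float32); G=np.hypot(cv2.Sobel(g,5,1,0),cv2.Sobel(g,5,0,1))
    def f(x,y,z):
        q=px(c,np.c_[x/1e3+.061*np.cos(th),y/1e3+.061*np.sin(th),0*th+z]).astype(np.float32)
        return cv2.remap(G,q[:,0].copy(),q[:,1].copy(),1).mean()
    return max((f(x,y,z),x,y,z) for z in zs for x in range(x0-8,x0+9) for y in range(y0-8,y0+9))
print('w R',fit(w,637,-150,[.104]),'sc R',fit(c,637,-152,[.104]),'L',fit(c,476,-76,[.104]))
im=w['image']; hsv=cv2.cvtColor(im,cv2.COLOR_BGR2HSV); m=((hsv[...,1]>70)&(hsv[...,0]<20)&(hsv[...,2]<150)).astype(np.uint8)
roi=np.zeros_like(m); cv2.circle(roi,(388,134),45,1,-1); m&=roi
n,l,st,ce=cv2.connectedComponentsWithStats(m); k=1+np.argmax(st[1:,4]); print(st[k],ce[k],onz(w,*ce[k],.112).round(4))
m2=(l==k).astype(np.uint8);cs=max(cv2.findContours(m2,0,1)[0],key=len); P=np.array([onz(w,*q[0],.112)[:2] for q in cs])*1000; print(cv2.minAreaRect(P.astype(np.float32)))
for n,g in [('20',(.504,-.077))]: print(wfind(c,g,.099,n))
print('pointer s0 vs now'); a=cv2.imread('pics/scene0.png')
def ptr(i): 
    return [int(i[v,355:385].min(axis=1).argmin()+355) for v in (246,250,254)]
print(ptr(a),ptr(c['image']))
```

```text
w R (np.float32(99.16106), 641, -149, 0.104) sc R (np.float32(165.17467), 637, -152, 0.104) L (np.float32(165.09587), 476, -75, 0.104)
[ 374  105   34   51 1289] [390.37548487 131.24437548] [ 0.6341 -0.1479  0.112 ]
((634.6879272460938, -147.212646484375), (36.33761978149414, 49.740177154541016), 54.6363410949707)
(array([ 0.5021, -0.0772]), array([320, 205,   6,  13,  52], dtype=int32), array([ 7. , 14.4]))
pointer s0 vs now
[367, 384, 366] [367, 381, 366]
```

```bash
python3 -c "
from plant import r
print(r.close_job())"
```

```text
the job is handed in; nothing more can be done
None
```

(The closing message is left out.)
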